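Turn a wet lacquered tray over in the drying rack

ROBOT

A 6-joint arm with a two-finger parallel gripper is mounted at the origin on a cart in front of the work surface, level with it; the furniture and walls round the work are solid. World frame = base frame: x ahead of the robot, y to its left, z up, the work surface at z = 0. Lengths are in m, angles in rad, forces in N, time in s.
With the tool pointing down it reaches from about 0.425 to 0.95 m from the base axis. Payload 3.5 kg.
Tool frame: the origin (TCP) lies at the very end of the fingers, on their centre line; the grasp point (between the pads) lies r.grip_point_offset behind it (r.grip_point_offset is the distance from the TCP to the grasp point, in m); z points along the fingers, y is the line along which they close (so a half turn about z gives the same grasp; the last joint's range is limited). The gripper opens to 85 mm and grips with 20 to 120 N. Pads are 22 mm wide; open, the fingers measure 114 mm over their backs; the gripper's body (76 mm by 85 mm) begins 54 mm behind the grasp point. The pads swing forward as they close: fully open they stand 13 mm farther back than shut.
Start: joints at [-0.15, 0.286, 1.577, -0, 1.279, -0.15], TCP at [0.675, 0, 0.231] pointing down, gripper open.
Joint ranges: [-2.77, 2.77], [-0.9, 2.22], [0.21, 2.48], [-1.53, 4.67], [0.24, 2.81], [-2.84, 2.84]. Speed limits (rad/s): [2.79, 2.79, 3.14, 3.14, 3.14, 3.14].

INTERFACE

Orientations are given as a 3x3 rotation matrix whose columns are the frame's x, y, z axes.
In Python, from bench import r gives the robot as it stands.
- The arm moves only by the tool move_arm, never from a script. Its argument "motion" is a list of rows, each a list of 7 numbers: the opening, from -1 (shut) to 1 (fully open), then the shift along the tool's x, y, z in mm, then the turn, a rotation vector about the tool's x, y, z in degrees. In form: [[claw, tx, ty, tz, wx, wy, wz], ...]. A call has 1 to 5 rows; each row is the pose to reach, as a shift and turn from the pose commanded when the call began, along the tool's axes at that moment; what a row does not reach only later rows make up. A row lasts 1/12 s, in which the tool goes at most 41.7 mm and 7.16 degrees, less where a joint would pass 70% of its speed; a pose out of reach is approached as far as the arm can. A call with a gripper value outside its range is refused whole. The fingers move at their own pace and stop on an object; the grip force is fixed at half the most. Time passes only in rows, so rows that repeat a pose let the fingers close. It gives the time, the measured TCP pose, the force, the opening and the grip force at its end, in the units of the state.
- r.get_state(): the state, without advancing time (a new reading comes with each control period).
- r.read_camera(name): name is "scene" or "top" or "wrist"; returns a dict with "image" (384x512x3 uint8, red, green, blue), "K" (3x3 intrinsics, pixels), "rvec" (rotation vector, rad) and "tvec" (3), from world to camera coordinates, as OpenCV has them. Camera axes: x right, y down, z forward; pixel columns grow to the right and rows downward; lengths in m; the calibration is good to about 2 mm. A picture is of the moment at which its call begins. There is no depth.
- r.sign_off(): hands the job in; it is judged then, once.
Trained networks look in a picture, given as the dict that the camera call returned (one of the last four; its "shot" number tells which), for a name from the list of things; names that differ only in an ending like _2 or _b are one class to them, and where a whole thing is asked for, a point or a joint stands for the part that bears it (a point fixed in the world has none). Each returns a list of dicts, best first, with "p" (0 to 1); they miss things now and then, are a little off and sometimes report something else, mostly with a low value. They report only what shows in the picture. A call takes as long as a camera call.
- r.silhouettes(query, picture): "mask" (384x512 bool, what is visible of it) and "rect" ([left, top, right, bottom] in pixels, round what is visible of it).
The state is a dict: "time": time; "qpos": joint angles; "joint_vel": joint speeds; "joint_torque": joint torques, N m; "ee_pos": TCP position; "tcp_rot": TCP orientation; "ft_force": force on the tool from outside, world axes, zero at the start; "torque": the same for the moment, N m; "gripper_width": finger opening in m; "grasp_force": force on a finger pad.
Only numpy, scipy, OpenCV 4.12 (cv2) and the standard library are available. Lean on these libraries where they do the work, as an engineer would, in place of code of your own. Each camera call takes 0.05 s, during which the arm holds its last target. There are 200 camera calls.

TASK

The freshly lacquered little tray under the low shelf of the drying rack is mounted on a turning stick; turn it over so that the wet coat does not run. Take it by the stick's wooden handle, a quarter turn at a time: lift the square collar just out of its notch, seat it again with the tray standing on edge, let go, take a fresh hold, and turn it on until the tray lies upside down with the collar fully home in the notch and the tail pin down in its slot. The wet tray must touch nothing and stay under the shelf, and the things lying about are to be left where they are.

Things in the scene. Friction and masses are not known exactly. Their poses are not given: they have to be found in the camera images.
- rack: wooden drying rack, fixed, 150 x 136 mm; origin under its middle on the stool, x away from the robot along the stick, z up. Front rail: 14 mm thick, top at z = 72 mm, 62 mm before the origin, with a square notch; rear rail: 12 mm thick, 66 mm behind the origin, with a slot. Base top at z = 14 mm; 106 mm free between the corner posts
- shelf_board: the rack's low shelf, a 12 mm board 151 x 152 mm over the tray; its frame is the rack's; its underside is at z = 136 mm, 66 mm above the seated stick's axis, and its front edge is 7 mm before the notch
- notch (a point): place of the collar's middle when home in the front rail's notch, 70 mm above the stool; axes as the rack's. Notch: open upward, 23.5 mm wide for the 20 mm collar in any of four quarter-turn positions, flat floor 10 mm below this point, sides ending 2 mm above it, their upper 5 mm bevelled as lead-in
- tail_slot (a point): place of the tail pin's axis when down in the rear rail's slot, 128 mm behind the notch. Slot: 16 mm wide, open upward, floor 5 mm below this point, sides to 25 mm above it, so the pin stays guided while the stick is lifted less than 30 mm
- stick: loose stick with the tray, about 0.25 kg, nearly balanced about its axis. Origin on the axis in the middle of its square collar (20 x 20 mm, 26 mm long, sides square to y and z); x along the axis towards the tail pin; z out of the tray's open side (up at the start). To roll freely its axis must be 16 to 30 mm above home: lower the collar's corners catch the rail, higher the tray meets the shelf
- grip (a point): middle of the handle, on the stick's axis 72 mm before the collar. Handle: eight-sided, 24 mm across flats, from 17 to 105 mm before the collar, flats square to y, to z and at 45 degrees between, so it can be gripped from straight above or with the gripper leaned 45 degrees about the stick's axis to either side
- tail_pin (a point): point on the stick's axis at the middle of the tail pin, 128 mm behind the collar; the pin is 10 mm thick and 34 mm long
- tray: the black lacquered tray, 90 mm along the stick, 68 mm wide, 14 mm deep, clamped at both ends, part of the stick; origin at its middle, on the stick's axis 62 mm behind the collar, axes as the stick's. Wet: nothing may touch it
- cup: a black cup, 72 mm across, 60 mm high, on the stool left of the rack; origin under its middle
- tape: a roll of masking tape lying flat, 93 mm across, 24 mm high, right of the rack; origin under its middle
- sanding_block: a cork block, 48 x 78 x 28 mm, on the shelf; origin under its middle
- brush: a flat brush, 150 mm long, 12 mm high, on the shelf; origin under its middle
- charcoal_long: a black charcoal stick, 55 x 19 x 16 mm, at the stool's front left corner; origin under its middle
- charcoal_short: a black charcoal stub, 36 x 22 x 16 mm, at the stool's front right corner; origin under its middle

How it is judged:
By the outcome, as a careful person would: the job done as asked, in the order asked, and still so for the second after the job is handed in, with the robot touching nothing.
It also fails if it takes over 69 s, if anything falls off the work surface, if the arm or the gripper's body presses on something with over 40 N, if the wrist force passes 120 N, or if a joint passes its speed limit or range.

## Working session

There is one attempt and no reset: what is moved stays moved. The work goes in short steps, Python scripts to look and compute and a tool call to move; the robot and the scene stay as the last step left them, time stands still between calls to the robot, and variables do not carry over. Pictures are saved under pics/ and viewed, at most 10 in all, crops included, and the job is handed in when it is done.

Besides the shell and the picture viewer there is one more tool, called after "Request:" as name(argument=value, ...) on one line, values as JSON. move_arm: Moves the arm, as the interface text tells. Its arguments: {"type":"object","properties":{"motion":{"type":"array"}},"required":["motion"]}

```bash
mkdir -p pics; cat > h.py <<'E'
import numpy as np, cv2
from bench import r
def cam(n): return r.read_camera(n)
def proj(c,P):
    return cv2.projectPoints(np.array(P,float).reshape(-1,1,3),c["rvec"],c["tvec"],c["K"],None)[0].reshape(-1,2)
def ray(c,uv,z):
    R=cv2.Rodrigues(np.array(c["rvec"],float))[0];t=np.array(c["tvec"],float).ravel()
    o=-R.T@t; d=R.T@np.linalg.inv(c["K"])@np.array([uv[0],uv[1],1.]); return o+d*(z-o[2])/d[2]
def save(c,n,box=None,s=1):
    im=c["image"]
    if box: im=im[box[1]:box[3],box[0]:box[2]]
    im=cv2.resize(im,None,fx=s,fy=s,interpolation=cv2.INTER_CUBIC)
    cv2.imwrite("pics/"+n,im[:,:,::-1])
E
python3 - <<'E'
from h import *
a=[cam(n) for n in("scene","top")]
im=np.concatenate([c["image"] for c in a],0)
cv2.imwrite("pics/a.png",cv2.resize(a[0]["image"],(800,600))[:,:,::-1])
cv2.imwrite("pics/b.png",cv2.resize(a[1]["image"],(800,600))[:,:,::-1])
for c,n in zip(a,("scene","top")):
    R=cv2.Rodrigues(np.array(c["rvec"],float))[0]; print(n,-R.T@np.array(c["tvec"]).ravel(),R[2],c["K"][0][0])
    for q in("rack","shelf_board","stick","tray","cup","tape","charcoal_long","charcoal_short"):
        print(q,[(round(d["p"],2),[int(x) for x in d["rect"]]) for d in r.silhouettes(q,c)[:2]])
s=r.get_state();print(r.grip_point_offset,s["ee_pos"],s["tcp_rot"],s["time"],s["gripper_width"])
E
```

```text
scene [ 0.04613578 -0.49182892  0.71577303] [ 0.54735442  0.53292984 -0.64528205] 387.7855712094145
rack [(0.83, [211, 159, 295, 243]), (0.69, [203, 169, 228, 199])]
shelf_board [(0.64, [207, 161, 298, 207])]
stick [(0.88, [199, 194, 273, 237])]
tray [(0.64, [230, 196, 272, 210])]
cup [(0.83, [200, 170, 227, 198]), (0.17, [200, 195, 274, 237])]
tape [(0.96, [282, 223, 320, 260]), (0.6, [211, 160, 296, 243])]
charcoal_long []
charcoal_short [(0.65, [306, 294, 322, 315])]
top [0.4947547  0.01489935 1.12790123] [ 0.04549532  0.01350164 -0.99887331] 418.366145768838
rack [(0.97, [216, 132, 227, 191])]
shelf_board [(0.86, [215, 132, 227, 193])]
stick []
tray []
cup [(0.8, [176, 155, 205, 183])]
tape [(0.93, [294, 149, 324, 186]), (0.47, [173, 155, 204, 182])]
charcoal_long [(0.31, [214, 133, 227, 191])]
charcoal_short [(0.57, [350, 212, 363, 227])]
0.0187 [6.74988592e-01 3.94424176e-05 2.31345443e-01] [[-2.67617157e-06  1.00000000e+00  2.05808026e-05]
 [ 1.00000000e+00  2.67582553e-06  1.68136618e-05]
 [ 1.68136068e-05  2.05808476e-05 -1.00000000e+00]] 0.9 0.08546064046002179
```

View pics/a.png

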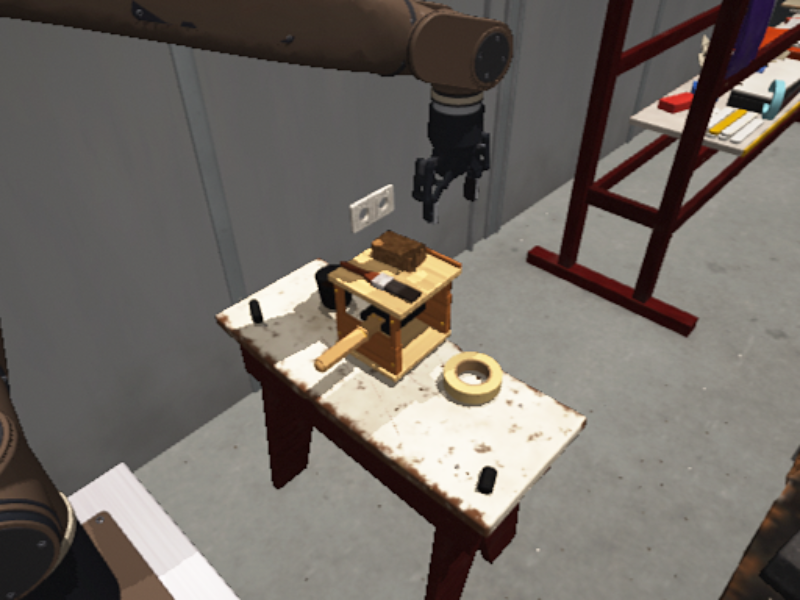

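View pics/b.png

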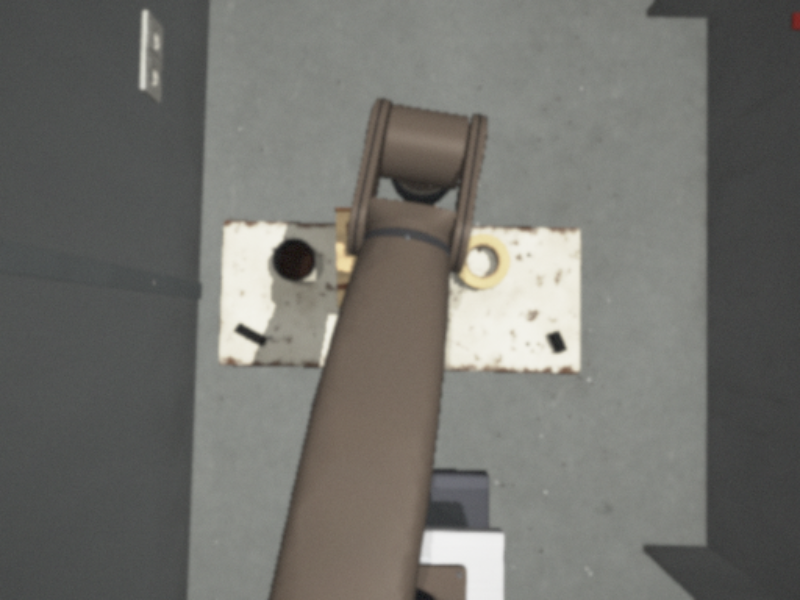

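The scene view shows the rack with its handle pointing toward the robot (tip near 320,362 of 800). The cup is left of it, the tape right, and the arm hides the rack in the top view. Next I'll look closer and add the wrist view.

```bash
python3 - <<'E'
from h import *
a=cam("scene");w=cam("wrist")
save(a,"c.png",(190,140,340,265),5)
cv2.imwrite("pics/d.png",cv2.resize(w["image"],(768,576))[:,:,::-1])
R=cv2.Rodrigues(np.array(w["rvec"],float))[0]; print(-R.T@np.array(w["tvec"]).ravel(),R)
for q in("rack","shelf_board","stick","tray","cup","tape","brush","sanding_block"):
    print(q,[(round(d["p"],2),[int(x) for x in d["rect"]]) for d in r.silhouettes(q,w)[:2]])
E
```

```text
[0.67550415 0.08052927 0.37452525] [[ 9.99999174e-01  7.65477733e-04  1.03249590e-03]
 [ 4.04768735e-04 -9.49990023e-01  3.12279990e-01]
 [ 1.21990418e-03 -3.12279314e-01 -9.49989548e-01]]
rack [(0.95, [13, 12, 262, 245])]
shelf_board [(0.89, [16, 14, 257, 244])]
stick [(0.88, [1, 120, 257, 150])]
tray []
cup [(0.74, [1, 120, 43, 153])]
tape [(0.56, [164, 235, 238, 286])]
brush [(0.79, [49, 20, 132, 245])]
sanding_block [(0.98, [127, 44, 229, 180])]
```

View pics/c.png

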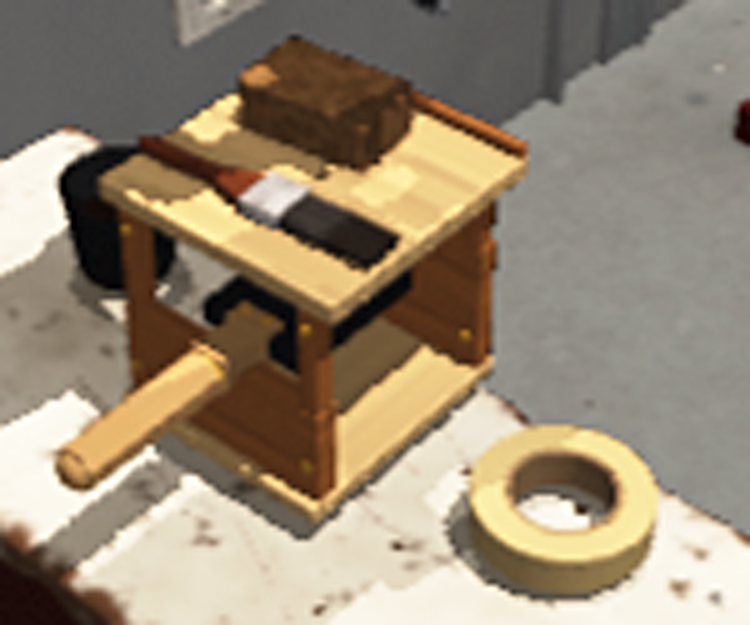

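View pics/d.png

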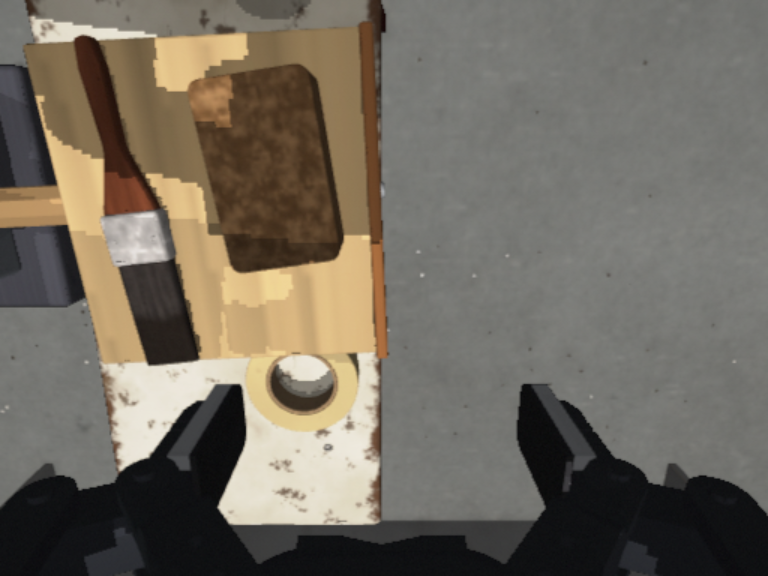

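The crop shows the shelf's top corners at about (103,180), (330,305) and (525,150) in crop pixels, with the handle tip at (75,470). The wrist view shows the shelf's front corners at (25,44) and (103,362), and the handle at rows 188–228. I'll fit the rack pose from these.

```bash
python3 - <<'E'
from h import *
from scipy.optimize import least_squares
a=cam("scene");w=cam("wrist")
f=lambda p:np.array(p)/5+[190,140]
S=[((-69,76,148),f((103,182))),((-69,-76,148),f((331,305)))]
W=[((-69,76,148),(25/1.5,44/1.5)),((-69,-76,148),(103/1.5,362/1.5)),((-134-0,12,74.97),None)]
def Wd(p,q):
    c,s=np.cos(p[2]),np.sin(p[2]); q=np.array(q)/1000
    return [p[0]+c*q[0]-s*q[1],p[1]+s*q[0]+c*q[1],q[2]]
def res(p,full=True):
    o=[]
    for c,L in((a,S),(w,W)):
        for q,uv in L:
            if uv is not None:o+=list((proj(c,[Wd(p,q)])[0]-uv)*(1.5 if c is a else 1))
    # handle tip in scene; handle edges in wrist
    o+=list((proj(a,[Wd(p,(-167,0,70))])[0]-f((75,470)))*1)
    h=proj(w,[Wd(p,(-134,0,82)),Wd(p,(-90,0,82))]); t=(30/1.5-h[0,0])/(h[1,0]-h[0,0]); o.append(h[0,1]+t*(h[1,1]-h[0,1])-208/1.5)
    return np.array(o)
m=least_squares(res,[.68,.08,0],x_scale=[.01,.01,.1]);print(m.x,np.degrees(m.x[2]));print(res(m.x).round(1))
print("notch",Wd(m.x,(-62,0,70)),"grip",Wd(m.x,(-134,0,70)))
E
```

```text
[0.59485892 0.04562634 0.03900701] 2.2349367763624297
[-1.1 -3.   0.6 -0.8 -0.5  0.1 -0.2  1.7 -0.  -1.2 -0.4]
notch [np.float64(0.5329060817537972), np.float64(0.04320851700585638), np.float64(0.07)] grip [np.float64(0.4609608504815477), np.float64(0.040400724780184326), np.float64(0.07)]
```

Request:
move_arm(motion=[[1,8,-35,0,0,0,-7],[1,16,-75,0,0,0,-14],[1,24,-115,0,0,0,-21],[1,32,-155,0,0,0,-28],[1,40,-195,0,0,0,-35]])

```text
time: 1.92
ee_pos: [0.4782, 0.0403, 0.231]
tcp_rot: [[-0.578, 0.816, -0.0], [0.816, 0.578, 0.0], [0.0, -0.0, -1.0]]
ft_force: [0.4, 0.9, 0.6]
gripper_width: 0.0854
grasp_force: 0.0
```

Request:
move_arm(motion=[[1,0,0,0,0,0,-7],[1,0,0,0,0,0,-14],[1,0,0,0,0,0,-21],[1,0,0,0,0,0,-28],[1,0,0,0,0,0,-35]])

```text
time: 2.33
ee_pos: [0.4799, 0.0401, 0.2317]
tcp_rot: [[-0.942, 0.336, 0.001], [0.336, 0.942, -0.0], [-0.001, 0.0, -1.0]]
ft_force: [-0.8, 0.0, -0.3]
gripper_width: 0.0854
grasp_force: 0.0
```

Request:
move_arm(motion=[[1,0,0,0,0,0,-7],[1,0,0,0,0,0,-14],[1,0,0,0,0,0,-22],[1,0,0,0,0,0,-22],[1,0,0,0,0,0,-22]])

```text
time: 2.75
ee_pos: [0.48, 0.04, 0.2315]
tcp_rot: [[-0.999, -0.033, 0.0], [-0.033, 0.999, -0.0], [-0.0, -0.0, -1.0]]
ft_force: [-0.3, -0.6, -0.0]
gripper_width: 0.0858
grasp_force: 0.0
```

```bash
python3 - <<'E'
from h import *
s=r.get_state();print(s["time"],s["qpos"],s["ee_pos"],s["tcp_rot"],s["ft_force"])
w=cam("wrist");a=cam("scene");t=cam("top")
m=np.concatenate([w["image"],t["image"]],0)
save(w,"e.png",None,1.5)
save(t,"f.png",(130,110,330,260),4)
for c,n in((w,"w"),(a,"s"),(t,"t")):
  for q in("stick","cup"):
    print(n,q,[(round(d["p"],2),[int(x) for x in d["rect"]]) for d in r.silhouettes(q,c)[:1]])
E
```

```text
2.75 [-1.27808548e-01 -1.51511705e-01  2.03824393e+00  7.76732811e-06
  1.25452885e+00 -1.73115106e+00] [0.48000313 0.04004686 0.23146531] [[-9.99470444e-01 -3.25380241e-02  3.29815113e-04]
 [-3.25380373e-02  9.99470497e-01 -3.49414270e-05]
 [-3.28503550e-04 -4.56544600e-05 -9.99999945e-01]] [-0.3498853  -0.57690722 -0.02892343]
w stick [(0.59, [225, 113, 287, 254])]
w cup [(0.59, [351, 239, 425, 303])]
s stick [(0.83, [199, 192, 272, 238])]
s cup [(0.59, [200, 171, 229, 199])]
t stick []
t cup [(0.8, [175, 155, 203, 179])]
```

View pics/e.png

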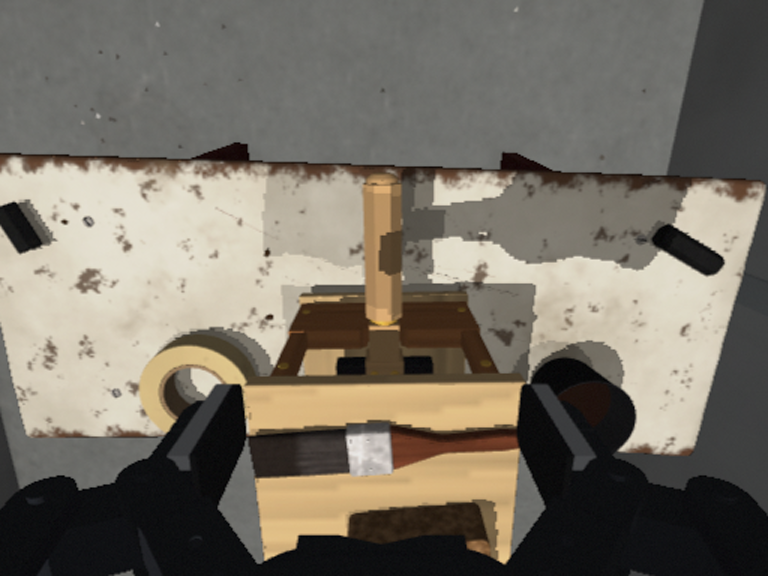

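The wrist view, now looking forward, shows the handle from (382,178) to (384,322), the shelf's front edge from (247,382) to (522,382), and the cup and tape well clear. I'll measure the handle axis precisely.

```bash
python3 - <<'E'
from h import *
w=cam("wrist")
m=r.silhouettes("stick",w)[0]["mask"]
print("mask rows",[(v,np.where(m[v])[0][[0,-1]].tolist()) for v in range(114,216,10) if m[v].any()])
im=cv2.cvtColor(w["image"],cv2.COLOR_RGB2HSV)
pts=[]
for z in(.07,.075):
  L=[]
  for v in range(126,210,4):
    x=np.where(m[v])[0]
    if len(x): L.append(ray(w,((x[0]+x[-1])/2,v),z)[:2])
  L=np.array(L);k=np.polyfit(L[:,0],L[:,1],1);print(z,"yaw",np.degrees(np.arctan(k[0])),"y at .461",np.polyval(k,.461),L[[0,-1]], "width",)
print("tip",ray(w,(382/1.5,180/1.5),.076),"ferrule end",ray(w,(384/1.5,322/1.5),.078))
e=[ray(w,(x/1.5,382/1.5),.148) for x in(247,522)];print("shelf front",e,np.degrees(np.arctan2(e[1][0]-e[0][0],e[0][1]-e[1][1])))
for q in((247,380),(522,380)):pass
E
```

```text
mask rows [(124, [243, 266]), (134, [242, 266]), (144, [242, 266]), (154, [242, 266]), (164, [243, 266]), (174, [243, 266]), (184, [243, 266]), (194, [243, 266]), (204, [243, 267]), (214, [246, 264])]
0.07 yaw 2.8114392109348527 y at .461 0.04004280196613594 [[0.43076631 0.03918651]
 [0.5110838  0.0430912 ]] width
0.075 yaw 2.8114392109348563 y at .461 0.04005482971282753 [[0.43027085 0.03916389]
 [0.50926951 0.04300446]] width
tip [0.42474841 0.03911856 0.076     ] ferrule end [0.51743641 0.04379717 0.078     ]
shelf front [array([ 0.52692801, -0.02966544,  0.148     ]), array([0.52167301, 0.11750157, 0.148     ])] -177.9549673528919
```

Request:
move_arm(motion=[[1,19,1,30,0,0,-0.5],[1,19,1,65,0,0,-0.5],[1,19,1,100,0,0,-0.5],[1,19,1,140,0,0,-0.5],[1,19,1,180,0,0,-0.5]])

```text
time: 3.72
ee_pos: [0.4615, 0.0403, 0.0506]
tcp_rot: [[-0.999, -0.043, 0.003], [-0.043, 0.999, -0.0], [-0.003, -0.0, -1.0]]
ft_force: [0.2, 0.7, -0.4]
gripper_width: 0.0852
grasp_force: 0.0
```

Request:
move_arm(motion=[[1,0,-2,-0.1,6,0,0],[1,0,-3.9,-0.4,12,0,0],[1,0,-5.8,-0.9,18,0,0],[1,0,-7.2,-1.4,22.5,0,0],[1,0,-7.2,-1.4,22.5,0,0]])

```text
time: 4.13
ee_pos: [0.4607, 0.0346, 0.0518]
tcp_rot: [[-0.999, -0.044, 0.016], [-0.047, 0.922, -0.384], [0.002, -0.384, -0.923]]
ft_force: [-0.3, 0.0, -0.0]
gripper_width: 0.0852
grasp_force: 0.0
```

```bash
python3 - <<'E'
from h import *
s=r.get_state();print(s["time"],s["qpos"],s["ee_pos"],s["ee_pos"]-.0187*s["tcp_rot"][:,2],s["tcp_rot"],s["ft_force"])
E
```

```text
4.1333 [ 0.06366971  0.11811398  2.18534428 -0.50635302  0.91286964 -1.22542817] [0.46069196 0.03461234 0.05177923] [0.46038944 0.04178384 0.06904677] [[-0.99891006 -0.04378347  0.01617713]
 [-0.04663898  0.92236137 -0.38350267]
 [ 0.00186992 -0.38383916 -0.92339807]] [-0.26575387  0.02252442 -0.01022304]
```

Request:
move_arm(motion=[[1,0,-2,-0.1,6,0,0],[1,0,-3.9,-0.4,12,0,0],[1,0,-5.8,-0.9,18,0,0],[1,0,-7.2,-1.4,22.5,0,0],[1,0,-7.2,-1.4,22.5,0,0]])

```text
time: 4.55
ee_pos: [0.4605, 0.0278, 0.0551]
tcp_rot: [[-0.999, -0.035, 0.028], [-0.045, 0.707, -0.706], [0.004, -0.707, -0.707]]
ft_force: [0.1, -0.2, -0.2]
gripper_width: 0.0857
grasp_force: 0.0
```

Request:
move_arm(motion=[[1,0,0,0,0,0,0],[1,0,0,0,0,0,0],[1,0,0,0,0,0,0]])

```text
time: 4.8
ee_pos: [0.462, 0.0266, 0.0574]
tcp_rot: [[-0.999, -0.029, 0.031], [-0.042, 0.708, -0.705], [-0.001, -0.706, -0.708]]
ft_force: [-0.9, -1.3, -0.4]
gripper_width: 0.0852
grasp_force: 0.0
```

```bash
python3 - <<'E'
from h import *
s=r.get_state();print(s["time"],s["qpos"],s["ee_pos"],s["ee_pos"]-.0187*s["tcp_rot"][:,2],s["tcp_rot"],s["ft_force"])
w=cam("wrist");a=cam("scene")
i=np.concatenate([cv2.resize(w["image"],(512,384)),a["image"][130:290,160:374][:,:].repeat(2,0).repeat(2,1)[:320,:512][:,:428]] if 0 else [w["image"]],0)
save(w,"g.png",None,1.5)
E
```

```text
4.8 [ 0.21474447  0.25943407  2.13622164 -0.88485174  1.11673043 -0.83769279] [0.46197895 0.02659159 0.05740265] [0.46140738 0.03977682 0.07065078] [[-0.99910705 -0.02916973  0.03056525]
 [-0.04223702  0.70785619 -0.70509265]
 [-0.00106844 -0.70575402 -0.70845615]] [-0.88875241 -1.32862115 -0.39024369]
```

View pics/g.png

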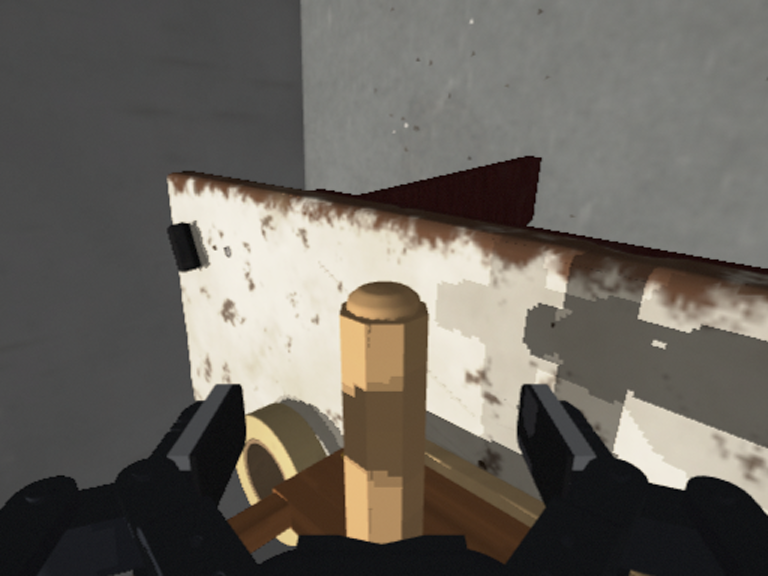

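The handle sits centred between the fingers, at columns 343–427 against pads at 245 and 518, with its flats parallel to the pads. Closing now.

Request:
move_arm(motion=[[-1,0,0,0,0,0,0],[-1,0,0,0,0,0,0],[-1,0,0,0,0,0,0],[-1,0,0,0,0,0,0],[-1,0,0,0,0,0,0]])

```text
time: 5.32
ee_pos: [0.4615, 0.0271, 0.0568]
tcp_rot: [[-0.999, -0.031, 0.031], [-0.044, 0.707, -0.706], [-0.0, -0.707, -0.707]]
ft_force: [-0.5, -0.7, -0.5]
gripper_width: 0.0258
grasp_force: 0.0
```

Request:
move_arm(motion=[[-1,0,0,0,0,0,0],[-1,0,0,0,0,0,0],[-1,0,0,0,0,0,0],[-1,0,0,0,0,0,0],[-1,0,0,0,0,0,0]])

```text
time: 5.73
ee_pos: [0.4615, 0.0271, 0.0569]
tcp_rot: [[-0.999, -0.031, 0.031], [-0.044, 0.706, -0.707], [0.0, -0.707, -0.707]]
ft_force: [-0.9, 1.3, 1.8]
gripper_width: 0.0231
grasp_force: 59.9
```

```bash
cat > st.py <<'E'
from h import *
s=r.get_state();R=s["tcp_rot"]
print(round(s["time"],2),"q",s["qpos"].round(3),"g",(1000*(s["ee_pos"]-.0187*R[:,2])).round(1),"yaw",np.degrees(np.arctan2(-R[1,0],-R[0,0])).round(2),"pitch",np.degrees(np.arcsin(R[2,0])).round(2),"lean",np.degrees(np.arctan2(-R[1,2],-R[2,2])).round(2),"F",s["ft_force"].round(1),"T",s["torque"].round(2),"w",round(s["gripper_width"]*1000,1),round(float(s["grasp_force"]),1))
E
python3 st.py
```

```text
5.73 q [ 0.217  0.261  2.136 -0.886  1.118 -0.836] g [461.   40.3  70.1] yaw 2.5 pitch 0.0 lean 44.98 F [-0.9  1.3  1.8] T [ 0.19  0.07 -0.08] w 23.1 59.9
```

Request:
move_arm(motion=[[-1,0,-3,-3,0,0,0],[-1,0,-6,-6,0,0,0],[-1,0,-9,-9,0,0,0],[-1,0,-13,-13,0,0,0],[-1,0,-16,-16,0,0,0]])

```text
time: 6.15
ee_pos: [0.4615, 0.0271, 0.0799]
tcp_rot: [[-0.999, -0.031, 0.031], [-0.044, 0.707, -0.706], [0.0, -0.707, -0.707]]
ft_force: [0.8, 1.1, -2.8]
gripper_width: 0.0229
grasp_force: 59.5
```

Request:
move_arm(motion=[[-1,0,0,0,0,0,0],[-1,0,0,0,0,0,0],[-1,0,0,0,0,0,0]])

```text
time: 6.4
ee_pos: [0.4614, 0.0271, 0.0793]
tcp_rot: [[-0.999, -0.031, 0.031], [-0.044, 0.707, -0.706], [0.0, -0.707, -0.707]]
ft_force: [-0.7, -0.1, -2.9]
gripper_width: 0.0225
grasp_force: 59.6
```

```bash
python3 st.py; python3 - <<'E'
from h import *
a=cam("scene"); w=cam("wrist")
x=cv2.resize(a["image"][140:265,190:300],(528,600),interpolation=cv2.INTER_CUBIC)
y=cv2.resize(w["image"][150:384,150:350],(272,318))
y=np.pad(y,((0,282),(0,0),(0,0)))
cv2.imwrite("pics/k.png",np.concatenate([x,y],1)[:,:,::-1])
E
```

```text
6.4 q [ 0.217  0.215  2.136 -0.869  1.147 -0.876] g [460.8  40.3  92.6] yaw 2.49 pitch 0.01 lean 44.96 F [-0.7 -0.1 -2.9] T [0.58 0.29 0.01] w 22.5 59.6
```

View pics/k.png

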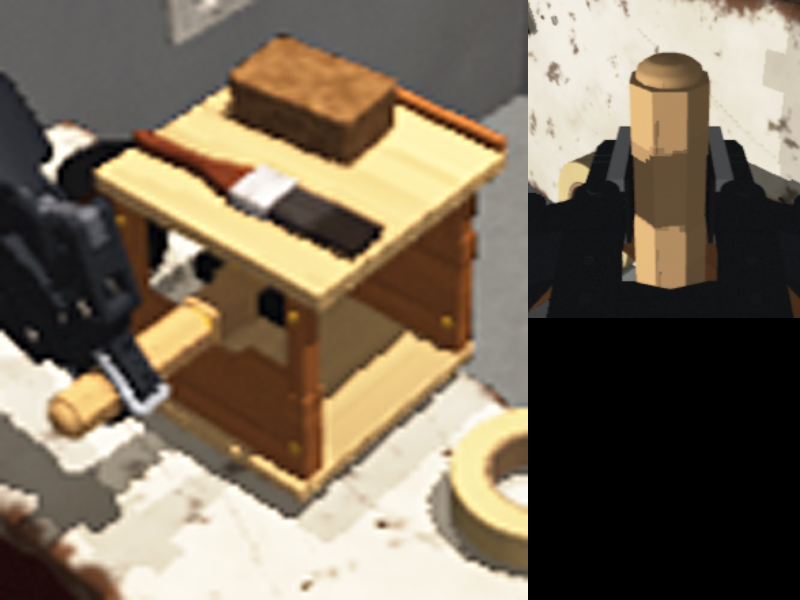

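The stick is lifted level with its full weight in the gripper (2.9 N), and the tray is under the shelf. Now rolling.

Request:
move_arm(motion=[[-1,0,2,-0.1,-6,0,0],[-1,0,3.9,-0.4,-12,0,0],[-1,0,5.8,-0.9,-18,0,0],[-1,0,7.6,-1.6,-24,0,0],[-1,0,9.3,-2.5,-30,0,0]])

```text
time: 6.92
ee_pos: [0.461, 0.0356, 0.0749]
tcp_rot: [[-0.999, -0.043, 0.011], [-0.044, 0.966, -0.255], [0.0, -0.255, -0.967]]
ft_force: [-0.6, -0.2, -3.4]
gripper_width: 0.0229
grasp_force: 59.4
```

Request:
move_arm(motion=[[-1,0,2,-0.1,-6,0,0],[-1,0,3.9,-0.4,-12,0,0],[-1,0,5.8,-0.9,-18,0,0],[-1,0,7.6,-1.6,-24,0,0],[-1,0,9.3,-2.5,-30,0,0]])

```text
time: 7.33
ee_pos: [0.4605, 0.0448, 0.0751]
tcp_rot: [[-0.999, -0.043, -0.012], [-0.044, 0.964, 0.262], [-0.0, 0.263, -0.965]]
ft_force: [-0.0, 0.2, -3.3]
gripper_width: 0.0228
grasp_force: 59.3
```

```bash
python3 st.py
```

```text
7.33 q [-0.264  0.03   2.201  0.299  1.013 -2.051] g [460.8  39.9  93.1] yaw 2.54 pitch -0.0 lean -15.21 F [-0.   0.2 -3.3] T [-0.3   0.32  0.  ] w 22.8 59.3
```

Request:
move_arm(motion=[[-1,0,2,-0.1,-6,0,0],[-1,0,3.9,-0.4,-12,0,0],[-1,0,5.8,-0.9,-18,0,0],[-1,0,7.6,-1.6,-24,0,0],[-1,0,9.3,-2.5,-30,0,0]])

```text
time: 7.75
ee_pos: [0.4603, 0.0525, 0.0796]
tcp_rot: [[-0.999, -0.031, -0.031], [-0.044, 0.705, 0.708], [0.0, 0.709, -0.705]]
ft_force: [0.5, 1.2, -2.8]
gripper_width: 0.0229
grasp_force: 59.5
```

Request:
move_arm(motion=[[-1,0,0,0,0,0,0],[-1,0,0,0,0,0,0],[-1,0,0,0,0,0,0]])

```text
time: 8.0
ee_pos: [0.4602, 0.0533, 0.0792]
tcp_rot: [[-0.999, -0.031, -0.032], [-0.044, 0.708, 0.704], [0.001, 0.705, -0.709]]
ft_force: [-0.1, -0.6, -3.1]
gripper_width: 0.023
grasp_force: 59.5
```

```bash
python3 st.py;  python3 - <<'E'
from h import *
a=cam("scene"); w=cam("wrist")
x=cv2.resize(a["image"][140:265,190:300],(528,600),interpolation=cv2.INTER_CUBIC)
y=cv2.resize(w["image"][150:384,150:350],(272,318))
y=np.pad(y,((0,282),(0,0),(0,0)))
cv2.imwrite("pics/l.png",np.concatenate([x,y],1)[:,:,::-1])
E
```

```text
8.0 q [-0.466  0.189  2.168  0.69   1.31  -2.448] g [460.8  40.1  92.5] yaw 2.53 pitch 0.06 lean -44.82 F [-0.1 -0.6 -3.1] T [-0.64  0.24 -0.05] w 23.0 59.5
```

View pics/l.png

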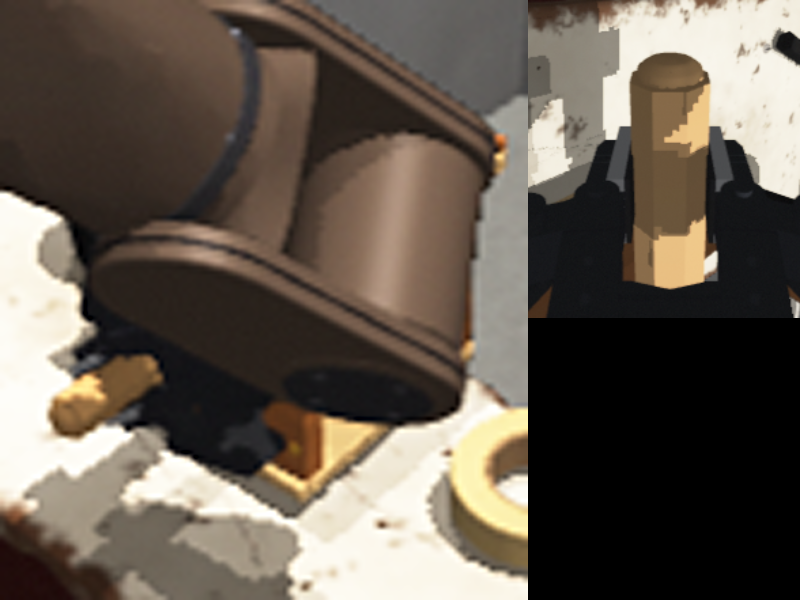

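The arm hides the rack in this view, but the hold is unchanged. Lowering, with force checks.

Request:
move_arm(motion=[[-1,0,-3,3,0,0,0],[-1,0,-6,6,0,0,0],[-1,0,-8,8,0,0,0],[-1,0,-10,10,0,0,0],[-1,0,-12,12,0,0,0]])

```text
time: 8.52
ee_pos: [0.4603, 0.0535, 0.0621]
tcp_rot: [[-0.999, -0.031, -0.031], [-0.044, 0.706, 0.706], [0.0, 0.707, -0.707]]
ft_force: [0.1, -1.3, -2.7]
gripper_width: 0.0235
grasp_force: 59.5
```

```bash
python3 st.py
```

```text
8.52 q [-0.466  0.225  2.168  0.699  1.283 -2.474] g [460.8  40.3  75.3] yaw 2.52 pitch 0.02 lean -44.97 F [ 0.1 -1.3 -2.7] T [-0.64  0.24  0.04] w 23.5 59.5
```

Request:
move_arm(motion=[[-1,0,-1,1,0,0,0],[-1,0,-2,2,0,0,0],[-1,0,-3,3,0,0,0],[-1,0,-4,4,0,0,0],[-1,0,-4,4,0,0,0]])

```text
time: 8.93
ee_pos: [0.4605, 0.0535, 0.057]
tcp_rot: [[-0.999, -0.031, -0.031], [-0.044, 0.706, 0.707], [-0.0, 0.708, -0.706]]
ft_force: [-0.8, -0.2, -0.7]
gripper_width: 0.0228
grasp_force: 59.6
```

```bash
python3 st.py
```

```text
8.93 q [-0.467  0.237  2.168  0.702  1.276 -2.482] g [461.1  40.2  70.2] yaw 2.52 pitch -0.01 lean -45.03 F [-0.8 -0.2 -0.7] T [-0.47  0.07  0.12] w 22.8 59.6
```

Height and force match the seated state. Releasing and swinging the open gripper back.

Request:
move_arm(motion=[[1,0,0,0,0,0,0],[1,0,0,0,0,0,0],[1,0,0,0,0,0,0],[1,0,0,0,0,0,0],[1,0,0,0,0,0,0]])

```text
time: 9.35
ee_pos: [0.4607, 0.0533, 0.057]
tcp_rot: [[-0.999, -0.031, -0.03], [-0.043, 0.706, 0.706], [-0.001, 0.707, -0.707]]
ft_force: [-0.5, -0.4, -0.2]
gripper_width: 0.0815
grasp_force: 0.0
```

Request:
move_arm(motion=[[1,0,0,0,0,0,0],[1,0,0,0,0,0,0],[1,0,0,0,0,0,0],[1,0,0,0,0,0,0],[1,0,0,0,0,0,0]])

```text
time: 9.77
ee_pos: [0.4604, 0.0534, 0.0568]
tcp_rot: [[-0.999, -0.031, -0.031], [-0.044, 0.706, 0.706], [0.0, 0.707, -0.707]]
ft_force: [0.4, 1.0, 0.3]
gripper_width: 0.0853
grasp_force: 0.0
```

```bash
python3 st.py;  python3 - <<'E'
from h import *
w=cam("wrist");save(w,"n.png",None,1.5)
m=r.silhouettes("stick",w)
print([(d["p"],d["rect"]) for d in m[:2]])
E
```

```text
9.77 q [-0.467  0.237  2.168  0.701  1.275 -2.482] g [461.   40.2  70. ] yaw 2.5 pitch 0.0 lean -44.97 F [0.4 1.  0.3] T [-0.34 -0.03 -0.  ] w 85.3 0.0
[(0.83, [225.8, 187.2, 286.2, 364.1])]
```

View pics/n.png

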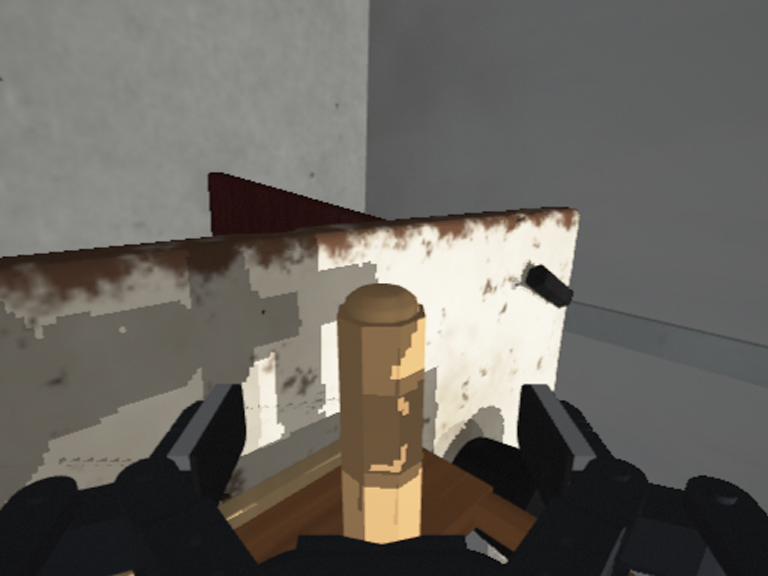

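The handle is free between the fingers at the same place as before (columns 340–425), with its flats still aligned, so it's seated. Swinging back to +45°.

Request:
move_arm(motion=[[1,0,-2,-0.1,6,0,0],[1,0,-3.9,-0.4,12,0,0],[1,0,-5.8,-0.9,18,0,0],[1,0,-7.6,-1.6,24,0,0],[1,0,-9.3,-2.5,30,0,0]])

```text
time: 10.28
ee_pos: [0.4613, 0.0446, 0.0526]
tcp_rot: [[-0.999, -0.042, -0.009], [-0.043, 0.966, 0.254], [-0.002, 0.254, -0.967]]
ft_force: [-0.7, 0.1, 0.0]
gripper_width: 0.0854
grasp_force: 0.0
```

Request:
move_arm(motion=[[1,0,-2,-0.1,6,0,0],[1,0,-3.9,-0.4,12,0,0],[1,0,-5.8,-0.9,18,0,0],[1,0,-7.6,-1.6,24,0,0],[1,0,-9.3,-2.5,30,0,0]])

```text
time: 10.7
ee_pos: [0.4618, 0.0354, 0.0529]
tcp_rot: [[-0.999, -0.041, 0.014], [-0.044, 0.964, -0.263], [-0.003, -0.264, -0.965]]
ft_force: [-0.2, -1.7, -1.3]
gripper_width: 0.0855
grasp_force: 0.0
```

Request:
move_arm(motion=[[1,0,-2,-0.1,6,0,0],[1,0,-3.9,-0.4,12,0,0],[1,0,-5.8,-0.9,18,0,0],[1,0,-7.6,-1.6,24,0,0],[1,0,-9.3,-2.5,30,0,0]])

```text
time: 11.12
ee_pos: [0.462, 0.0275, 0.0575]
tcp_rot: [[-0.999, -0.03, 0.033], [-0.044, 0.703, -0.71], [-0.002, -0.711, -0.704]]
ft_force: [-0.5, 0.6, -0.9]
gripper_width: 0.0854
grasp_force: 0.0
```

Request:
move_arm(motion=[[1,0,0,0,0,0,0],[1,0,0,0,0,0,0],[1,0,0,0,0,0,0]])

```text
time: 11.37
ee_pos: [0.4616, 0.027, 0.0569]
tcp_rot: [[-0.999, -0.031, 0.031], [-0.043, 0.708, -0.705], [0.0, -0.706, -0.709]]
ft_force: [0.2, 1.1, 0.8]
gripper_width: 0.0854
grasp_force: 0.0
```

```bash
python3 st.py;  python3 - <<'E'
from h import *
a=cam("scene"); w=cam("wrist")
x=cv2.resize(a["image"][140:265,190:300],(528,600),interpolation=cv2.INTER_CUBIC)
y=cv2.resize(w["image"][150:384,150:350],(272,318))
y=np.pad(y,((0,282),(0,0),(0,0)))
cv2.imwrite("pics/o.png",np.concatenate([x,y],1)[:,:,::-1])
E
```

```text
11.37 q [ 0.216  0.26   2.137 -0.885  1.116 -0.838] g [461.1  40.2  70.1] yaw 2.49 pitch 0.01 lean 44.85 F [0.2 1.1 0.8] T [0.3  0.01 0.04] w 85.4 0.0
```

View pics/o.png

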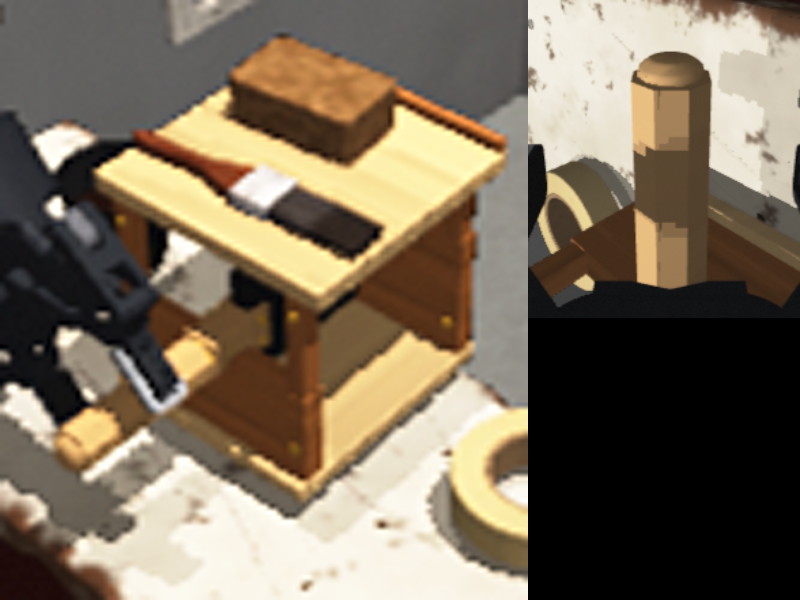

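The tray now stands on edge under the shelf (near 270,310), the collar is seated and nothing else has moved. That was my tenth picture, so from here I'll work from numbers. Second quarter turn.

Request:
move_arm(motion=[[-1,0,0,0,0,0,0],[-1,0,0,0,0,0,0],[-1,0,0,0,0,0,0],[-1,0,0,0,0,0,0],[-1,0,0,0,0,0,0]])

```text
time: 11.88
ee_pos: [0.4616, 0.0269, 0.0569]
tcp_rot: [[-0.999, -0.03, 0.031], [-0.043, 0.707, -0.706], [-0.0, -0.707, -0.707]]
ft_force: [0.2, -0.3, -0.5]
gripper_width: 0.0259
grasp_force: 0.0
```

Request:
move_arm(motion=[[-1,0,0,0,0,0,0],[-1,0,0,0,0,0,0],[-1,0,0,0,0,0,0],[-1,0,0,0,0,0,0],[-1,0,0,0,0,0,0]])

```text
time: 12.3
ee_pos: [0.4616, 0.027, 0.057]
tcp_rot: [[-0.999, -0.031, 0.031], [-0.044, 0.706, -0.707], [0.0, -0.707, -0.707]]
ft_force: [-0.3, -0.6, 2.1]
gripper_width: 0.0228
grasp_force: 60.1
```

Request:
move_arm(motion=[[-1,0,-3,-3,0,0,0],[-1,0,-6,-6,0,0,0],[-1,0,-9,-9,0,0,0],[-1,0,-13,-13,0,0,0],[-1,0,-16,-16,0,0,0]])

```text
time: 12.72
ee_pos: [0.4614, 0.0271, 0.0799]
tcp_rot: [[-0.999, -0.031, 0.031], [-0.044, 0.707, -0.706], [0.0, -0.707, -0.707]]
ft_force: [-1.3, -0.1, -2.5]
gripper_width: 0.0227
grasp_force: 59.7
```

Request:
move_arm(motion=[[-1,0,0,0,0,0,0],[-1,0,0,0,0,0,0],[-1,0,0,0,0,0,0]])

```text
time: 12.97
ee_pos: [0.4614, 0.0271, 0.0794]
tcp_rot: [[-0.999, -0.031, 0.031], [-0.044, 0.707, -0.706], [0.0, -0.707, -0.707]]
ft_force: [0.1, 0.4, -2.8]
gripper_width: 0.0231
grasp_force: 59.8
```

```bash
python3 st.py
```

```text
12.97 q [ 0.217  0.215  2.136 -0.869  1.147 -0.876] g [460.8  40.3  92.6] yaw 2.5 pitch 0.01 lean 44.96 F [ 0.1  0.4 -2.8] T [ 0.57  0.3  -0.03] w 23.1 59.8
```

Request:
move_arm(motion=[[-1,0,2,-0.1,-6,0,0],[-1,0,3.9,-0.4,-12,0,0],[-1,0,5.8,-0.9,-18,0,0],[-1,0,7.6,-1.6,-24,0,0],[-1,0,9.3,-2.5,-30,0,0]])

```text
time: 13.38
ee_pos: [0.4609, 0.0356, 0.0749]
tcp_rot: [[-0.999, -0.043, 0.011], [-0.044, 0.966, -0.255], [0.0, -0.255, -0.967]]
ft_force: [-0.3, -0.5, -3.0]
gripper_width: 0.0228
grasp_force: 59.6
```

Request:
move_arm(motion=[[-1,0,2,-0.1,-6,0,0],[-1,0,3.9,-0.4,-12,0,0],[-1,0,5.8,-0.9,-18,0,0],[-1,0,7.6,-1.6,-24,0,0],[-1,0,9.3,-2.5,-30,0,0]])

```text
time: 13.8
ee_pos: [0.4605, 0.0448, 0.0751]
tcp_rot: [[-0.999, -0.043, -0.012], [-0.044, 0.964, 0.262], [0.0, 0.263, -0.965]]
ft_force: [-0.6, 0.1, -3.3]
gripper_width: 0.0231
grasp_force: 59.6
```

Request:
move_arm(motion=[[-1,0,2,-0.1,-6,0,0],[-1,0,3.9,-0.4,-12,0,0],[-1,0,5.8,-0.9,-18,0,0],[-1,0,7.6,-1.6,-24,0,0],[-1,0,9.3,-2.5,-30,0,0]])

```text
time: 14.22
ee_pos: [0.4603, 0.0526, 0.0796]
tcp_rot: [[-0.999, -0.031, -0.031], [-0.044, 0.705, 0.708], [0.0, 0.709, -0.705]]
ft_force: [0.2, 1.0, -3.2]
gripper_width: 0.0227
grasp_force: 59.7
```

Request:
move_arm(motion=[[-1,0,0,0,0,0,0],[-1,0,0,0,0,0,0],[-1,0,0,0,0,0,0]])

```text
time: 14.47
ee_pos: [0.4602, 0.0533, 0.0793]
tcp_rot: [[-0.999, -0.031, -0.032], [-0.044, 0.708, 0.705], [0.001, 0.705, -0.709]]
ft_force: [-0.3, 0.2, -3.0]
gripper_width: 0.023
grasp_force: 59.7
```

```bash
python3 st.py
```

```text
14.47 q [-0.466  0.188  2.168  0.69   1.31  -2.448] g [460.8  40.1  92.5] yaw 2.53 pitch 0.06 lean -44.82 F [-0.3  0.2 -3. ] T [-0.62  0.22 -0.  ] w 23.0 59.7
```

Request:
move_arm(motion=[[-1,0,-3,3,0,0,0],[-1,0,-6,6,0,0,0],[-1,0,-8,8,0,0,0],[-1,0,-10,10,0,0,0],[-1,0,-12,12,0,0,0]])

```text
time: 14.88
ee_pos: [0.4603, 0.0537, 0.0622]
tcp_rot: [[-0.999, -0.031, -0.031], [-0.044, 0.707, 0.706], [-0.0, 0.707, -0.707]]
ft_force: [0.3, -0.5, -2.9]
gripper_width: 0.0233
grasp_force: 59.7
```

Request:
move_arm(motion=[[-1,0,-1,1,0,0,0],[-1,0,-2,2,0,0,0],[-1,0,-3,3,0,0,0],[-1,0,-4,4,0,0,0],[-1,0,-4,4,0,0,0]])

```text
time: 15.3
ee_pos: [0.4605, 0.0535, 0.0571]
tcp_rot: [[-0.999, -0.031, -0.031], [-0.044, 0.706, 0.707], [-0.0, 0.708, -0.706]]
ft_force: [-1.4, 0.0, -1.4]
gripper_width: 0.0228
grasp_force: 59.8
```

```bash
python3 st.py
```

```text
15.3 q [-0.467  0.237  2.168  0.702  1.276 -2.482] g [461.1  40.2  70.3] yaw 2.52 pitch -0.01 lean -45.03 F [-1.4  0.  -1.4] T [-0.47  0.1   0.11] w 22.8 59.8
```

Request:
move_arm(motion=[[-1,0,-0.3,0.3,0,0,0],[-1,0,-0.3,0.3,0,0,0],[1,0,-0.3,0.3,0,0,0],[1,0,-0.3,0.3,0,0,0],[1,0,-0.3,0.3,0,0,0]])

```text
time: 15.72
ee_pos: [0.4609, 0.0531, 0.0566]
tcp_rot: [[-0.999, -0.031, -0.03], [-0.043, 0.707, 0.706], [-0.001, 0.707, -0.708]]
ft_force: [-0.6, -0.3, 0.2]
gripper_width: 0.0586
grasp_force: 0.0
```

Request:
move_arm(motion=[[1,0,0,0,0,0,0],[1,0,0,0,0,0,0],[1,0,0,0,0,0,0],[1,0,0,0,0,0,0],[1,0,0,0,0,0,0]])

```text
time: 16.13
ee_pos: [0.4604, 0.0533, 0.0564]
tcp_rot: [[-0.999, -0.031, -0.031], [-0.044, 0.706, 0.706], [-0.0, 0.707, -0.707]]
ft_force: [0.2, -0.1, 0.1]
gripper_width: 0.0855
grasp_force: 0.0
```

Request:
move_arm(motion=[[1,0,-2,-0.1,6,0,0],[1,0,-3.9,-0.4,12,0,0],[1,0,-5.8,-0.9,18,0,0],[1,0,-7.6,-1.6,24,0,0],[1,0,-9.3,-2.5,30,0,0]])

```text
time: 16.55
ee_pos: [0.4613, 0.0446, 0.0522]
tcp_rot: [[-0.999, -0.042, -0.009], [-0.043, 0.966, 0.254], [-0.002, 0.254, -0.967]]
ft_force: [-0.2, -0.4, -0.4]
gripper_width: 0.0854
grasp_force: 0.0
```

Request:
move_arm(motion=[[1,0,-1.6,-0.1,5,0,0],[1,0,-3.2,-0.3,10,0,0],[1,0,-4.8,-0.6,15,0,0],[1,0,-4.8,-0.6,15,0,0],[1,0,-4.8,-0.6,15,0,0]])

```text
time: 16.97
ee_pos: [0.4607, 0.0412, 0.0509]
tcp_rot: [[-0.999, -0.046, -0.0], [-0.046, 0.999, 0.002], [0.0, 0.002, -1.0]]
ft_force: [-1.2, 0.1, -0.2]
gripper_width: 0.0856
grasp_force: 0.0
```

```bash
python3 st.py;  python3 - <<'E'
from h import *
w=cam("wrist");a=cam("scene")
for c in(w,a):
  for q in("stick","tray","notch"):
    try: print(q,[(d["p"],d["rect"]) for d in r.silhouettes(q,c)[:1]])
    except Exception as e: print(e)
m=r.silhouettes("stick",w)[0]["mask"]
print([(v,np.where(m[v])[0][[0,-1]].tolist()) for v in range(0,384,20) if m[v].any()])
E
```

```text
16.97 q [-1.320e-01  5.600e-02  2.209e+00  2.000e-03  8.770e-01 -1.750e+00] g [460.7  41.1  69.6] yaw 2.63 pitch 0.02 lean -0.11 F [-1.2  0.1 -0.2] T [-0.01 -0.06  0.04] w 85.6 0.0
stick [(0.71, [222.1, 186.3, 282.0, 362.4])]
tray []
notch [(0.93, [146.1, 295.5, 360.4, 375.1])]
stick [(0.6, [203.2, 194.1, 271.9, 236.2])]
tray [(0.69, [232.2, 193.6, 274.0, 209.8])]
notch [(0.74, [219.5, 157.6, 294.3, 245.5])]
[(200, [229, 275]), (220, [222, 281]), (240, [223, 280]), (260, [224, 279]), (280, [224, 279]), (300, [225, 278]), (320, [226, 278]), (340, [227, 277]), (360, [242, 263])]
```

Request:
move_arm(motion=[[1,0,0,-20,0,0,0],[1,0,0,-50,0,0,0],[1,0,0,-90,0,0,0],[1,0,0,-130,0,0,0],[1,0,0,-165,0,0,0]])

```text
time: 17.83
ee_pos: [0.461, 0.0401, 0.2184]
tcp_rot: [[-0.999, -0.043, 0.001], [-0.043, 0.999, 0.0], [-0.001, 0.0, -1.0]]
ft_force: [0.8, -0.2, 0.7]
gripper_width: 0.0856
grasp_force: 0.0
```

Request:
move_arm(motion=[[1,-19,0,-15,0,0,0],[1,-19,0,-15,0,0,0],[1,-19,0,-15,0,0,0],[1,-19,0,-15,0,0,0]])

```text
time: 18.17
ee_pos: [0.4786, 0.0411, 0.229]
tcp_rot: [[-0.999, -0.044, -0.004], [-0.044, 0.999, 0.001], [0.004, 0.001, -1.0]]
ft_force: [0.2, 0.5, -0.7]
gripper_width: 0.0856
grasp_force: 0.0
```

```bash
python3 st.py;  python3 - <<'E'
from h import *
w=cam("wrist");a=cam("scene")
for c in(w,a):
  for q in("stick","tray","brush","sanding_block","cup","tape","charcoal_short","shelf_board"):
    print(q,[(d["p"],d["rect"]) for d in r.silhouettes(q,c)[:1]])
m=r.silhouettes("stick",w)[0]["mask"]
print([(v,np.where(m[v])[0][[0,-1]].tolist()) for v in range(114,230,10) if m[v].any()])
L=np.array([ray(w,(np.where(m[v])[0][[0,-1]].mean(),v),.07)[:2] for v in range(126,206,4)])
k=np.polyfit(L[:,0],L[:,1],1);print(np.degrees(np.arctan(k[0])),np.polyval(k,.461))
# collar/tray edge colours just before shelf: compare to saved first picture
e=cv2.imread("pics/c.png");n=cv2.resize(a["image"][140:265,190:340],None,fx=5,fy=5,interpolation=cv2.INTER_CUBIC)[:,:,::-1]
d=np.abs(e.astype(int)-n).max(2)>60; print("changed cells 75px:");print((cv2.resize(d.astype(np.float32),(10,8),interpolation=cv2.INTER_AREA)*100).astype(int))
E
```

```text
18.17 q [-0.126 -0.15   2.042  0.     1.254 -1.74 ] g [478.7  41.1 247.7] yaw 2.5 pitch 0.22 lean -0.03 F [ 0.2  0.5 -0.7] T [0.06 0.01 0.05] w 85.6 0.0
stick [(0.75, [221.7, 115.6, 284.9, 253.5])]
tray [(0.69, [220.4, 239.5, 289.3, 254.8])]
brush [(0.69, [162.6, 287.3, 345.9, 324.1])]
sanding_block [(0.93, [227.9, 341.1, 324.3, 367.5])]
cup [(0.74, [353.9, 241.4, 421.0, 303.9])]
tape [(0.83, [87.4, 225.9, 166.0, 292.4])]
charcoal_short [(0.83, [0.0, 135.7, 27.5, 165.8])]
shelf_board [(0.65, [163.2, 254.6, 348.5, 377.6])]
stick [(0.58, [200.8, 193.4, 272.2, 238.1])]
tray [(0.78, [229.8, 194.5, 273.1, 209.4])]
brush [(0.77, [216.6, 166.6, 268.1, 189.2])]
sanding_block [(0.69, [208.5, 160.8, 296.5, 205.1])]
cup [(0.55, [200.1, 169.9, 227.0, 198.8])]
tape [(0.86, [285.6, 225.6, 320.1, 257.3])]
charcoal_short [(0.61, [283.2, 226.4, 325.7, 258.1])]
shelf_board [(0.56, [207.8, 157.9, 295.5, 206.2])]
[(124, [241, 266]), (134, [240, 266]), (144, [241, 267]), (154, [241, 266]), (164, [240, 265]), (174, [241, 265]), (184, [241, 266]), (194, [241, 266]), (204, [241, 266]), (214, [242, 265]), (224, [245, 263])]
2.570444269266225 0.040176112796748785
changed cells 75px:
[[51 19 67 57 30  3  0  0  0  0]
 [ 3  0 57 46 52 21  0  0  0  0]
 [ 0 24 32 16 10  0  0  0  0  0]
 [45  6 17  0  0  0  0  0  0  0]
 [90 20  3  0  0  0  0  0  0  0]
 [46  9  0  0  0  0  0  0  0  0]
 [38  9  0  0  0  0  0  0  0  0]
 [ 0  0  0  0  0  0  0  0  0  0]]
```

```bash
python3 -c "
from bench import r
print(r.sign_off())"
```

```text
the job is handed in; nothing more can be done
None
```

I turned the tray over in two quarter turns, with a release and fresh hold in between. It should now lie upside down with the collar home in the notch, and I've handed the job in (about 18 s on the robot clock). The final seating, the tail pin and the tray's face were checked only by gripper height, force and silhouettes, not by eye.

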